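# Lay out a coffee tasting flight, pale to dark

## Task

Lay out the tasting flight: stand the four handleless stoneware cups in the wells of the wooden flight paddle, one to a well, in order of shade from the palest next to the handle to the darkest at the far end. Set each one down gently and upright so that its foot sits on the bottom of its well; they are ceramic, so do not drop or tip them, and leave the tumbler and the tamper where they stand.

Things in the scene. Friction and masses are not known exactly. Their poses are not given: they have to be found in the camera images.
- cup_cream: handleless stoneware cup, open at the top, glazed pale cream inside and out; 64 mm high, a round cone that widens upward: 41 mm across the foot, 48 mm at 30 mm height, 51 mm at 50 mm, 53 mm at the rim, wall 3.5 mm; 0.1 to 0.2 kg. Origin: centre of the foot's underside; z up
- cup_caramel: handleless stoneware cup, open at the top, glazed caramel tan inside and out; 64 mm high, a round cone that widens upward: 41 mm across the foot, 48 mm at 30 mm height, 51 mm at 50 mm, 53 mm at the rim, wall 3.5 mm; 0.1 to 0.2 kg. Origin: centre of the foot's underside; z up
- cup_chestnut: handleless stoneware cup, open at the top, glazed dark chestnut brown inside and out; 64 mm high, a round cone that widens upward: 41 mm across the foot, 48 mm at 30 mm height, 51 mm at 50 mm, 53 mm at the rim, wall 3.5 mm; 0.1 to 0.2 kg. Origin: centre of the foot's underside; z up
- cup_black: handleless stoneware cup, open at the top, glazed near-black inside and out; 64 mm high, a round cone that widens upward: 41 mm across the foot, 48 mm at 30 mm height, 51 mm at 50 mm, 53 mm at the rim, wall 3.5 mm; 0.1 to 0.2 kg. Origin: centre of the foot's underside; z up
- paddle: light wooden flight paddle, loose, 0.9 kg, turned any way: board 316x96x18 mm with a 36 mm wide tongue handle (brass ring) at one short end, reaching 214 mm from the origin. Origin: middle of the board's underside; +x toward the handle, z up. Four round wells, 56 mm wide, 8 mm deep (floor 10 mm above the underside), lie at y = 0, x = +117 (next to the handle), +39, -39, -117 mm (far end)
- tumbler: bystander: clear glass tumbler, 76 mm across, 86 mm high, among the cups; stays where it is. Origin: centre of its underside
- tamper: bystander: coffee tamper standing on its round 58 mm metal base, brown wooden knob on top, 87 mm high, among the cups; stays where it is. Origin: centre of its underside
Mind the look-alikes: they are no part of the job. What is shaped like the cup_black but purple is not meant.

How it is judged:
At the end, for the whole second after the job is handed in: Every cup stands upright (within 7 degrees), at rest and released, with its foot down on the floor of its own well and within 12 mm of the well's centre along and across the paddle: cream next to the handle, then caramel, then chestnut, near-black at the far end; the paddle lies flat on the worktop (x of cup_cream in the frame of paddle between 0.105 and 0.129 m and y of cup_cream in the frame of paddle between -0.012 and 0.012 m and z of each of cup_cream, cup_caramel, cup_chestnut, cup_black in the frame of paddle below 0.0135 m and angle between each of cup_cream, cup_caramel, cup_chestnut, cup_black's own z axis and vertical below 0.12 rad and linear speed of each of cup_cream, cup_caramel, cup_chestnut, cup_black below 0.02 m/s and contact force between each of cup_cream, cup_caramel, cup_chestnut, cup_black and the fingers below 0.2 N and x of cup_caramel in the frame of paddle between 0.027 and 0.051 m and y of cup_caramel in the frame of paddle between -0.012 and 0.012 m and x of cup_chestnut in the frame of paddle between -0.051 and -0.027 m and y of cup_chestnut in the frame of paddle between -0.012 and 0.012 m and x of cup_black in the frame of paddle between -0.129 and -0.105 m and y of cup_black in the frame of paddle between -0.012 and 0.012 m and angle between paddle's own z axis and vertical below 0.06 rad and height (world z) of paddle below 0.01 m); the robot touches nothing.
It fails at once if a cup is tipped by more than 40 degrees (angle between any of cup_cream, cup_caramel, cup_chestnut, cup_black's own z axis and vertical above 0.7 rad).
It fails at once if a cup is dropped (falls free of the fingers faster than 0.6 m/s, as after 2 cm) ((linear speed of cup_cream above 0.6 m/s and contact force between cup_cream and the fingers below 0.05 N) or (linear speed of cup_caramel above 0.6 m/s and contact force between cup_caramel and the fingers below 0.05 N) or (linear speed of cup_chestnut above 0.6 m/s and contact force between cup_chestnut and the fingers below 0.05 N) or (linear speed of cup_black above 0.6 m/s and contact force between cup_black and the fingers below 0.05 N)).
It fails at once if a cup is banged onto the paddle (more than 60 N) (contact force between any of cup_cream, cup_caramel, cup_chestnut, cup_black and paddle above 60 N).
It fails at once if the tumbler or the tamper is pushed away by more than 30 mm (distance of any of tumbler, tamper from where it was at the start of the episode above 0.03 m).
It also fails if it takes over 109 s, if anything falls off the work surface, if the arm or the gripper's body presses on something with over 40 N, if the wrist force passes 120 N, or if a joint passes its speed limit or range.

## Robot

A 6-joint arm with a two-finger parallel gripper is mounted at the origin on a cart in front of the work surface, level with it; the furniture and walls round the work are solid. World frame = base frame: x ahead of the robot, y to its left, z up, the work surface at z = 0. Lengths are in m, angles in rad, forces in N, time in s.
With the tool pointing down it reaches from about 0.375 to 0.9 m from the base axis. Payload 3.1 kg.
Tool frame: the origin (TCP) lies where the fingers leave the gripper's body, on its centre line; the fingertips stand 73 mm ahead of it and the grasp point (between the pads) lies 54 mm ahead of it; z points along the fingers, y is the line along which they close (so a half turn about z gives the same grasp; the last joint's range is limited). The gripper opens to 85 mm and grips with 20 to 120 N. Pads are 22 mm wide; open, the fingers measure 114 mm over their backs; the gripper's body (76 mm by 85 mm) begins 54 mm behind the grasp point. The pads swing forward as they close: fully open they stand 13 mm farther back than shut.
Start: joints at [1.02, 0.527, 1.433, -0, 1.181, -0.178], TCP at [0.228, 0.582, 0.304] pointing down, gripper open.
Joint ranges: [-3.08, 3.08], [-0.75, 2.2], [0.22, 2.44], [-1.43, 4.57], [0, 2.65], [-2.85, 2.85]. Speed limits (rad/s): [2.79, 2.79, 3.14, 3.14, 3.14, 3.14].

## Interface

Orientations are given as a unit quaternion [x, y, z, w].
In Python, from station import manip gives the robot as it stands.
- The arm moves only by the shell command python3 -m crank 'ROWS' [FORCE]. ROWS is JSON, a list of rows, each an object with "dp": the shift along the tool's x, y, z normalised to -1 to 1, where 1 is 50 cm, a list of three; "delta_rot": the turn, a rotation vector about the tool's x, y, z normalised to -1 to 1, where 1 is 2 pi rad, a list of three; "fingers": the opening, from -1 (shut) to 1 (fully open). A call has 1 to 12 rows; each row shifts and turns the commanded pose from where the row before left it, along the tool's axes as they then stand; what a row does not reach is not made up. A row lasts 1/12 s, in which the tool goes at most 41.7 mm and 7.16 degrees, less where a joint would pass 70% of its speed; a pose out of reach is approached as far as the arm can. A call with a number of a shift or a turn outside -1 to 1 is refused whole. A call with a gripper value outside its range is refused whole. The fingers move at their own pace and stop on an object; FORCE is the grip in N (left out, the last holds). Time passes only in rows, so rows that do not move let the fingers close. It gives the time, the measured TCP pose, the force, the opening and the grip force at its end, in the units of the state.
- manip.sense(): the state, without advancing time (a new reading comes with each control period).
- manip.snapshot(name): name is "side" or "top" or "wrist"; returns (picture, depth): 480x640x3 uint8, red, green, blue; 480x640 float32, m along the optical axis (not along the pixel's ray), 0 where there is no reading.
- manip.camera_model(name): a dict with "fx", "fy", "cx", "cy" (pixels), "origin" and "attitude" of the camera in the world. Camera axes: x right, y up, looking along -z (the intrinsics and any distortion apply to the point x, -y, -z); pixel columns grow to the right and rows downward; lengths in m; the calibration is good to about 2 mm. A picture is of the moment at which its call begins: read the wrist's pose just before it. camera_model takes no time and is no camera call; for the wrist camera it gives the pose at the moment of the call.
- manip.sign_off(): hands the job in; it is judged then, once.
The state is a dict: "t": time; "q": joint angles; "qd": joint speeds; "tau": joint torques, N m; "tcp_pos": TCP position; "tool_rot": TCP orientation; "force": force on the tool from outside, world axes, zero at the start; "ft_torque": the same for the moment, N m; "finger_gap": opening from 0.0 (shut) to 1.0 (fully open); "gripper_force": force on a finger pad.
Only numpy, scipy, OpenCV 4.12 (cv2) and the standard library are available. Lean on these libraries where they do the work, as an engineer would, in place of code of your own. Each camera call takes 0.05 s, during which the arm holds its last target. There are 200 camera calls.

## Working session

There is one attempt and no reset: what is moved stays moved. The work goes in short steps, Python scripts to look and compute and a shell command to move; the robot and the scene stay as the last step left them, time stands still between calls to the robot, and variables do not carry over. Pictures are saved under pics/ and viewed, at most 14 in all, crops included, and the job is handed in when it is done.

```bash
ls; mkdir -p pics; python3 - <<'E'
from station import manip
import cv2,numpy as np
np.set_printoptions(precision=4,suppress=True)
print(manip.sense())
for n in("top","side"):
    p,d=manip.snapshot(n); cv2.imwrite(f"pics/{n}0.png",p[:,:,::-1]); np.savez(f"pics/{n}0.npz",p=p,d=d); print(manip.camera_model(n))
print(manip.camera_model("wrist"))
E
```

```text
pics
{'t': 0.0, 'q': array([ 1.0195,  0.5285,  1.4339, -0.    ,  1.1814, -0.1785]), 'qd': array([-0.0004,  0.0003,  0.0009,  0.0013,  0.0013, -0.0006]), 'tau': array([ -0.0004, -44.235 , -17.802 ,  -0.0003,   0.0084,  -0.    ]), 'tcp_pos': array([0.2273, 0.5816, 0.3029]), 'tool_rot': array([ 0.1853,  0.9827, -0.0011, -0.0004]), 'force': array([-0.0279, -0.0443, -0.0906]), 'ft_torque': array([-0.0423, -0.0747,  0.0287]), 'gripper_force': 0.0, 'finger_gap': 0.998177453534094}
{'fx': 455.2206396130275, 'fy': 455.2206396130275, 'cx': 316.8226807401689, 'cy': 242.31566888105678, 'origin': array([0.3645, 0.046 , 0.9608]), 'attitude': array([ 0.076 , -0.0659, -0.6506,  0.7528])}
{'fx': 507.7903890062005, 'fy': 507.7903890062005, 'cx': 318.13779421958577, 'cy': 237.1843904816738, 'origin': array([ 0.1089, -0.6046,  0.7046]), 'attitude': array([ 0.4162, -0.1255, -0.2582,  0.8628])}
{'fx': 358.93524216010553, 'fy': 358.93524216010553, 'cx': 319.86154648916204, 'cy': 240.98332523949162, 'origin': array([0.1598, 0.6071, 0.3747]), 'attitude': array([-0.1195, -0.0802,  0.5583,  0.817 ])}
```

View pics/top0.png

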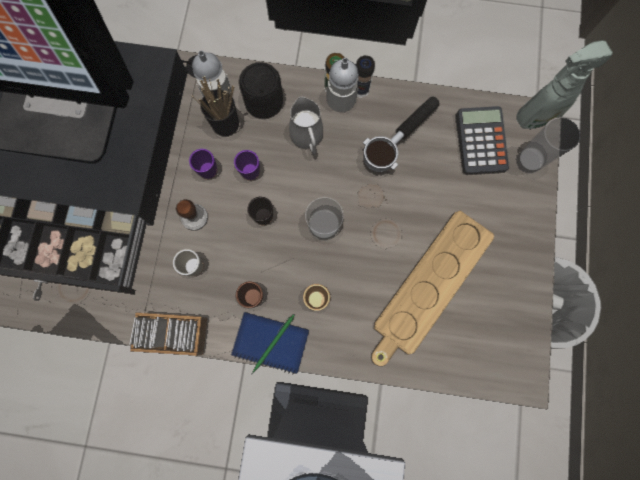

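View pics/side0.png

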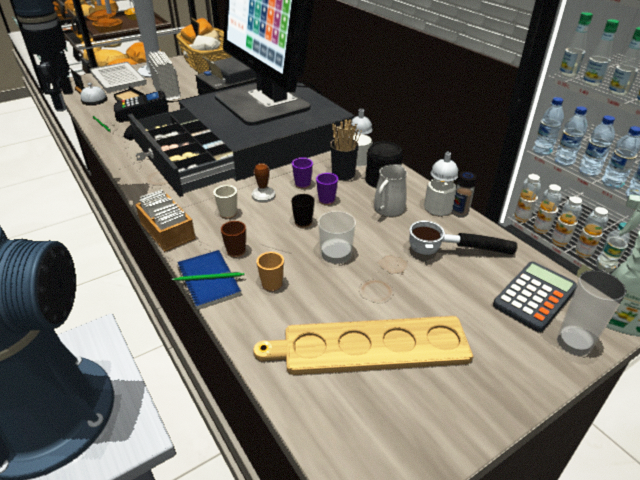

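Top view: candidates are cream cup (186,263), chestnut (250,294), caramel (316,297), near-black (261,210). Look-alikes are the purple cups at (203,163) and (246,164); the dark canister (262,90), portafilter (380,152) and brown-knobbed tamper (190,213) are also not wanted. Tumbler is at (324,218). Paddle wells are at (403,325), (425,295), (446,266), (467,237), handle at (381,356). The side view agrees: cream (226,202), chestnut (234,238), caramel (270,271), black (303,210).

```bash
cat > h.py <<'E'
import numpy as np,cv2
from scipy.spatial.transform import Rotation as R
from scipy.optimize import least_squares
from station import manip
np.set_printoptions(precision=4,suppress=True)
def cloud(d,c):
    v,u=np.mgrid[:480,:640]
    P=np.stack([(u-c["cx"])/c["fx"]*d,-(v-c["cy"])/c["fy"]*d,-d],-1)
    W=P@R.from_quat(c["attitude"]).as_matrix().T+c["origin"]
    W[d<=0]=np.nan
    return W
def circ(xy):
    f=lambda p:np.hypot(xy[:,0]-p[0],xy[:,1]-p[1])-p[2]
    return least_squares(f,[*xy.mean(0),.026],loss="soft_l1",f_scale=.001).x
def ray(u,v,c,z):
    r=R.from_quat(c["attitude"]).apply([(u-c["cx"])/c["fx"],-(v-c["cy"])/c["fy"],-1]); return c["origin"]+r*(z-c["origin"][2])/r[2]
E
python3 - <<'E'
from h import *
px={"top":dict(cream=(186,263),chest=(250,294),caram=(316,297),black=(261,210),tamper=(190,213),tumbler=(324,218),purp1=(203,163),purp2=(246,164),box=(165,333)),
"side":dict(cream=(226,202),chest=(234,238),caram=(270,271),black=(303,210),tamper=(263,180),tumbler=(338,240))}
for n in px:
    z=np.load(f"pics/{n}0.npz"); c=manip.camera_model(n); W=cloud(z["d"],c)
    for k,(u,v) in px[n].items():
        r=26
        w=W[v-r:v+r,u-r:u+r].reshape(-1,3); rgb=z["p"][v,u]
        w=w[np.isfinite(w[:,2])]; g=w[(w[:,2]>.052)&(w[:,2]<.072)]
        print(n,k,rgb,"z99 %.4f"%np.percentile(w[:,2],99),len(g),circ(g[:,:2]) if len(g)>10 else "")
    hsv=cv2.cvtColor(z["p"],cv2.COLOR_RGB2HSV)
    m=(cv2.inRange(hsv,(10,70,90),(28,255,255))>0)&(W[...,2]>.005)&(W[...,2]<.035)
    m=m.astype(np.uint8); nl,l,s,cc=cv2.connectedComponentsWithStats(m); i=1+s[1:,4].argmax(); q=W[l==i]
    top=q[q[:,2]>.014]; fl=q[(q[:,2]<.0135)]
    print("paddle",len(q),"ztop",np.median(top[:,2]), "floor",np.median(fl[:,2]),cv2.boxPoints(cv2.minAreaRect(top[:,:2].astype(np.float32))))
print([ray(u,v,manip.camera_model("top"),.018) for u,v in((403,325),(425,295),(446,266),(467,237),(381,356))])
E
```

```text
top cream [161 158 156] z99 0.0657 220 [0.4682 0.3248 0.0242]
top chest [131  97  81] z99 0.0656 187 [0.4229 0.1895 0.0239]
top caram [198 197 152] z99 0.0656 175 [0.4368 0.0584 0.024 ]
top black [53 46 46] z99 0.0651 200 [0.5977 0.1977 0.0241]
top tamper [58 43 33] z99 0.0869 41 [0.5755 0.3475 0.019 ]
top tumbler [115 112 111] z99 0.0870 178 [0.597 0.066 0.036]
top purp1 [63 42 79] z99 0.0649 219 [0.6833 0.3366 0.0242]
top purp2 [63 41 80] z99 0.0651 208 [0.6938 0.2435 0.0241]
top box [99 89 80] z99 0.0736 1402 [0.3236 0.337  0.0374]
paddle 7474 ztop 0.017879337405011686 floor 0.010172164300043585 [[ 0.302  -0.1207]
 [ 0.626  -0.3001]
 [ 0.6737 -0.214 ]
 [ 0.3496 -0.0346]]
side cream [117 111  96] z99 0.0644 342 [0.5438 0.247  0.1151]
side chest [35 20  3] z99 0.0642 283 [0.4225 0.1895 0.0243]
side caram [93 62 34] z99 0.0643 301 [0.4363 0.0582 0.0243]
side black [11 11  8] z99 0.0839 348 [0.6578 0.1474 0.0827]
side tamper [46 22 10] z99 0.0851 318 [0.5919 0.3805 0.0532]
side tumbler [210 209 199] z99 0.0855 510 [0.5975 0.0666 0.0362]
paddle 9046 ztop 0.01722629968779721 floor 0.009639911697179593 [[ 0.3016 -0.1219]
 [ 0.6251 -0.2997]
 [ 0.6739 -0.211 ]
 [ 0.3504 -0.0331]]
[array([ 0.4103, -0.1251,  0.018 ]), array([ 0.4776, -0.1635,  0.018 ]), array([ 0.5442, -0.2011,  0.018 ]), array([ 0.6125, -0.2396,  0.018 ]), array([ 0.3429, -0.0879,  0.018 ])]
```

Rim heights (64–65 mm), rim sizes, paddle top (18 mm) and well floors (10 mm) agree in both views and with the given sizes. The wells computed from the board rectangle match the well pixels.

```bash
cat >> h.py <<'E'
def go(x,y,z,yaw=61.0):
    """prints tool-axes shift (units of 0.5 m) and turn about tool z (units of 2pi) to reach x,y,z with tool y at yaw (deg)"""
    s=manip.sense(); M=R.from_quat(s["tool_rot"])
    d=M.inv().apply(np.array([x,y,z])-s["tcp_pos"])/.5
    ay=M.apply([0,1,0]); e=(yaw-np.degrees(np.arctan2(ay[1],ay[0]))+180)%360-180
    print("t %.2f"%s["t"],"tcp",s["tcp_pos"],"dp",d,"rotz %.4f"%(-e/360),"tilt",M.apply([0,0,1])[:2],"gap %.3f gf %.1f"%(s["finger_gap"],s["gripper_force"]),"F",s["force"])
E
python3 - <<'E'
from h import *
go(.468,.325,.21)
z=np.load("pics/top0.npz"); W=cloud(z["d"],manip.camera_model("top"))
q=W.reshape(-1,3); dist=np.hypot(q[:,0]-.468,q[:,1]-.325)
k=(q[:,2]>.015)&(dist>.035)&(dist<.13); k2=q[k]; 
for a in range(-180,180,30):
    an=np.degrees(np.arctan2(k2[:,1]-.325,k2[:,0]-.468)); s=(an>=a)&(an<a+30)
    if s.sum(): print(a,"mindist %.3f"%dist[k][s].min(),"zmax %.3f"%k2[s,2].max())
top=cv2.resize(z["p"][130:320,150:360],None,fx=2.8,fy=2.8,interpolation=2); cv2.imwrite("pics/crop0.png",top[:,:,::-1])
E
```

```text
t 0.10 tcp [0.2273 0.5816 0.303 ] dp [-0.6353 -0.3023  0.1864] rotz 0.0212 tilt [-0.0011 -0.0017] gap 0.997 gf 0.0 F [-0.4031 -0.7104 -1.2455]
-180 mindist 0.104 zmax 0.074
-120 mindist 0.116 zmax 0.067
-30 mindist 0.093 zmax 0.020
0 mindist 0.085 zmax 0.090
30 mindist 0.125 zmax 0.101
60 mindist 0.110 zmax 0.081
90 mindist 0.110 zmax 0.081
120 mindist 0.125 zmax 0.098
150 mindist 0.105 zmax 0.076
```

View pics/crop0.png

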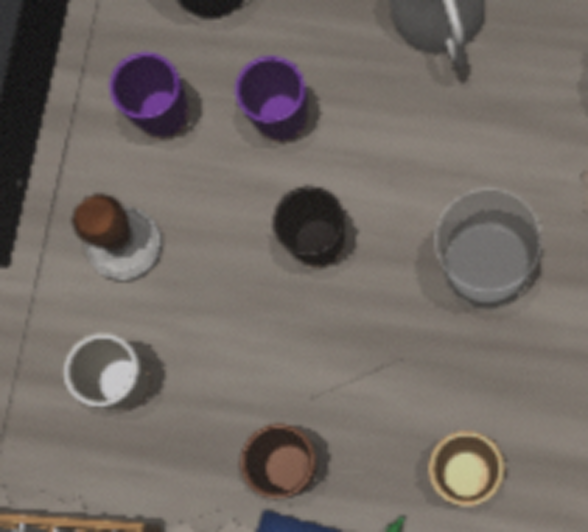

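The crop confirms the choice: cream at (101,371), chestnut (279,461), caramel (466,468) and near-black (310,225) are wanted. The two purple cups at (146,88) and (272,90) stay out. First turn the tool so that it closes across the paddle.

```bash
python3 -m crank '[{"dp":[-0.03,-0.01,0],"delta_rot":[0,0,0.0106],"fingers":1},{"dp":[-0.03,-0.01,0],"delta_rot":[0,0,0.0106],"fingers":1},{"dp":[0,0,0],"delta_rot":[0,0,0],"fingers":1}]' 30; python3 -c "
from h import *
go(.468,.325,.21)"
```

```text
t: 0.35
tcp_pos: [0.2525, 0.5595, 0.3033]
tool_rot: [0.252, 0.968, -0.001, 0.0]
force: [-0.3, -0.7, -0.6]
finger_gap: 0.999
gripper_force: 0.0
t 0.35 tcp [0.2525 0.5595 0.3033] dp [-0.6046 -0.1991  0.1877] rotz -0.0005 tilt [ 0.     -0.0023] gap 0.999 gf 0.0 F [-0.3413 -0.7154 -0.5645]
```

```bash
python3 -m crank '[{"dp":[-0.03,-0.01,0.01],"delta_rot":[0,0,0],"fingers":1},{"dp":[-0.057,-0.019,0.018],"delta_rot":[0,0,0],"fingers":1},{"dp":[-0.057,-0.019,0.018],"delta_rot":[0,0,0],"fingers":1},{"dp":[-0.057,-0.019,0.018],"delta_rot":[0,0,0],"fingers":1},{"dp":[-0.057,-0.019,0.018],"delta_rot":[0,0,0],"fingers":1},{"dp":[-0.057,-0.019,0.018],"delta_rot":[0,0,0],"fingers":1},{"dp":[-0.057,-0.019,0.018],"delta_rot":[0,0,0],"fingers":1},{"dp":[-0.057,-0.019,0.018],"delta_rot":[0,0,0],"fingers":1},{"dp":[-0.057,-0.019,0.018],"delta_rot":[0,0,0],"fingers":1},{"dp":[-0.057,-0.019,0.018],"delta_rot":[0,0,0],"fingers":1},{"dp":[-0.057,-0.019,0.018],"delta_rot":[0,0,0],"fingers":1},{"dp":[0,0,0],"delta_rot":[0,0,0],"fingers":1}]'; python3 - <<'E'
from h import *
go(.468,.325,.094)
c=manip.camera_model("wrist"); p,d=manip.snapshot("wrist"); cv2.imwrite("pics/w1.png",p[:,:,::-1])
W=cloud(d,c); q=W.reshape(-1,3); q=q[np.isfinite(q[:,2])]
g=q[(q[:,2]>.056)&(q[:,2]<.07)&(np.hypot(q[:,0]-.468,q[:,1]-.325)<.04)]; print(len(g),circ(g[:,:2]),g[:,2].max())
E
```

```text
t: 1.35
tcp_pos: [0.4683, 0.325, 0.2072]
tool_rot: [0.252, 0.968, -0.001, 0.0]
force: [-0.7, -0.1, 0.5]
finger_gap: 0.998
gripper_force: 0.0
t 1.35 tcp [0.4683 0.325  0.2072] dp [0.0006 0.0001 0.2264] rotz -0.0005 tilt [-0.0001 -0.0016] gap 0.998 gf 0.0 F [-0.7351 -0.1242  0.5407]
1907 [0.4675 0.3262 0.024 ] 0.06739668957771261
```

View pics/w1.png

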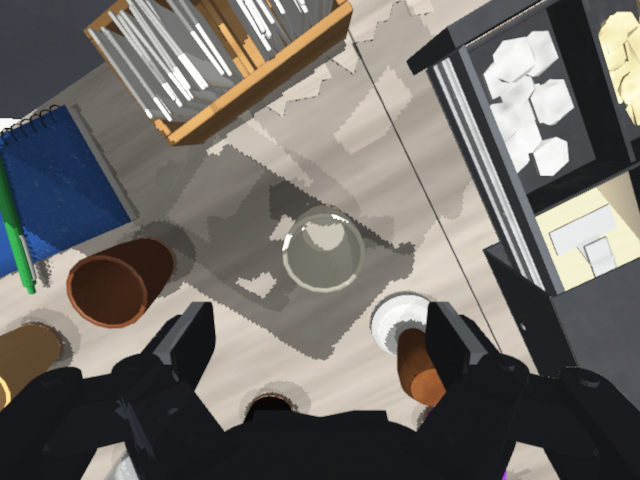

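Wrist view: the cream cup is at (322,250), centred under the gripper. The tamper at (405,340) and chestnut cup at (110,285) are clear of the fingers. Position agrees to about 1 mm, so descend and grip.

```bash
python3 -m crank '[{"dp":[0,0,0.028],"delta_rot":[0,0,0],"fingers":1},{"dp":[0,0,0.034],"delta_rot":[0,0,0],"fingers":1},{"dp":[0,0,0.034],"delta_rot":[0,0,0],"fingers":1},{"dp":[0,0,0.034],"delta_rot":[0,0,0],"fingers":1},{"dp":[0,0,0.034],"delta_rot":[0,0,0],"fingers":1},{"dp":[0,0,0.034],"delta_rot":[0,0,0],"fingers":1},{"dp":[0,0,0.016],"delta_rot":[0,0,0],"fingers":1},{"dp":[0,0,0.012],"delta_rot":[0,0,0],"fingers":1},{"dp":[0,0,0],"delta_rot":[0,0,0],"fingers":1},{"dp":[0,0,0],"delta_rot":[0,0,0],"fingers":1}]' 30 && python3 -m crank '[{"dp":[0,0,0],"delta_rot":[0,0,0],"fingers":-1},{"dp":[0,0,0],"delta_rot":[0,0,0],"fingers":-1},{"dp":[0,0,0],"delta_rot":[0,0,0],"fingers":-1},{"dp":[0,0,0],"delta_rot":[0,0,0],"fingers":-1},{"dp":[0,0,0],"delta_rot":[0,0,0],"fingers":-1},{"dp":[0,0,0],"delta_rot":[0,0,0],"fingers":-1},{"dp":[0,0,0],"delta_rot":[0,0,0],"fingers":-1},{"dp":[0,0,0],"delta_rot":[0,0,0],"fingers":-1}]' 30
```

```text
t: 2.23
tcp_pos: [0.465, 0.3287, 0.0962]
tool_rot: [0.25, 0.968, 0.0, 0.0]
force: [-0.8, -0.1, -0.6]
finger_gap: 0.998
gripper_force: 0.0
t: 2.9
tcp_pos: [0.4657, 0.3284, 0.0971]
tool_rot: [0.25, 0.968, 0.001, 0.001]
force: [-1.2, 0.6, 6.0]
finger_gap: 0.606
gripper_force: 30.6
```

```bash
python3 -m crank '[{"dp":[0,0,-0.008],"delta_rot":[0,0,0],"fingers":-1},{"dp":[0,0,-0.016],"delta_rot":[0,0,0],"fingers":-1},{"dp":[0,0,-0.028],"delta_rot":[0,0,0],"fingers":-1},{"dp":[0,0,-0.034],"delta_rot":[0,0,0],"fingers":-1},{"dp":[0,0,-0.034],"delta_rot":[0,0,0],"fingers":-1},{"dp":[0,0,-0.034],"delta_rot":[0,0,0],"fingers":-1},{"dp":[0,0,-0.034],"delta_rot":[0,0,0],"fingers":-1},{"dp":[0,0,-0.02],"delta_rot":[0,0,0],"fingers":-1},{"dp":[0,0,-0.01],"delta_rot":[0,0,0],"fingers":-1},{"dp":[0,0,0],"delta_rot":[0,0,0],"fingers":-1}]'; python3 - <<'E'
from h import *
go(.410,-.1245,.20)
c=manip.camera_model("wrist"); p,d=manip.snapshot("wrist"); cv2.imwrite("pics/w2.png",p[:,:,::-1]); 
s=manip.sense(); M=R.from_quat(s["tool_rot"]); T=M.inv().apply((cloud(d,c).reshape(-1,3)-s["tcp_pos"]))
g=T[np.isfinite(T[:,2])&(np.hypot(T[:,0],T[:,1])<.045)&(T[:,2]>.01)&(T[:,2]<.1)]
print(len(g),np.percentile(g[:,2],[1,5,20,50,80,95,99]))
k=g[(g[:,2]<np.percentile(g[:,2],2)+.01)&(abs(g[:,1])<.026)]; print(len(k),circ(k[:,:2]),k.min(0),k.max(0))
E
```

```text
t: 3.73
tcp_pos: [0.4655, 0.3283, 0.2061]
tool_rot: [0.25, 0.968, 0.001, 0.001]
force: [0.1, 0.1, -1.9]
finger_gap: 0.608
gripper_force: 31.6
t 3.73 tcp [0.4655 0.3283 0.2061] dp [-0.3419 -0.8459  0.0111] rotz 0.0000 tilt [0.002  0.0009] gap 0.608 gf 31.6 F [ 0.0801  0.0712 -1.8736]
28905 [0.0112 0.0126 0.0257 0.0401 0.0606 0.0841 0.0894]
190 [-0.5602  0.0007  0.5722] [ 0.0105 -0.026   0.01  ] [0.0126 0.026  0.0199]
```

View pics/w2.png

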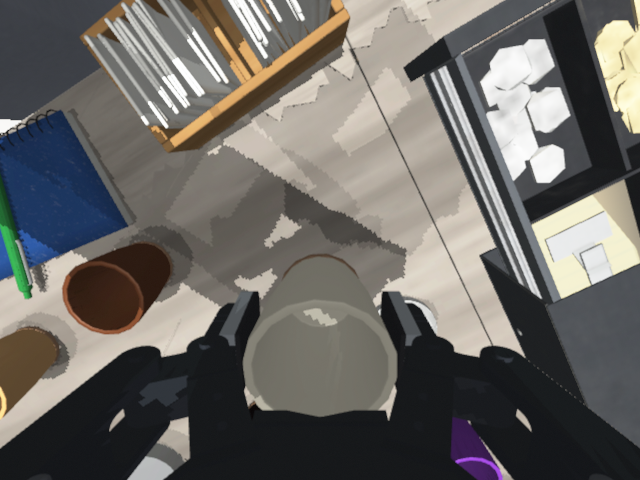

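Wrist view: the cream cup is held upright between the pads (rim centre 320,365), with nothing in its way. Carry it to its well.

```bash
python3 -m crank '[{"dp":[-0.011,-0.026,0],"delta_rot":[0,0,0],"fingers":-1},{"dp":[-0.0214,-0.053,0],"delta_rot":[0,0,0],"fingers":-1},{"dp":[-0.0214,-0.053,0],"delta_rot":[0,0,0],"fingers":-1},{"dp":[-0.0214,-0.053,0],"delta_rot":[0,0,0],"fingers":-1},{"dp":[-0.0214,-0.053,0],"delta_rot":[0,0,0],"fingers":-1},{"dp":[-0.0214,-0.053,0],"delta_rot":[0,0,0],"fingers":-1},{"dp":[-0.0214,-0.053,0],"delta_rot":[0,0,0],"fingers":-1},{"dp":[-0.0214,-0.053,0],"delta_rot":[0,0,0],"fingers":-1},{"dp":[-0.0214,-0.053,0],"delta_rot":[0,0,0],"fingers":-1},{"dp":[-0.0214,-0.053,0],"delta_rot":[0,0,0],"fingers":-1},{"dp":[-0.0214,-0.053,0],"delta_rot":[0,0,0],"fingers":-1},{"dp":[-0.0214,-0.053,0],"delta_rot":[0,0,0],"fingers":-1}]' && python3 -m crank '[{"dp":[-0.0214,-0.053,0],"delta_rot":[0,0,0],"fingers":-1},{"dp":[-0.0214,-0.053,0],"delta_rot":[0,0,0],"fingers":-1},{"dp":[-0.0214,-0.053,0],"delta_rot":[0,0,0],"fingers":-1},{"dp":[-0.02,-0.04,0],"delta_rot":[0,0,0],"fingers":-1},{"dp":[-0.012,-0.026,0],"delta_rot":[0,0,0],"fingers":-1},{"dp":[0,0,0],"delta_rot":[0,0,0],"fingers":-1},{"dp":[0,0,0],"delta_rot":[0,0,0],"fingers":-1}]'; cat >> h.py <<'E'
def held():
    c=manip.camera_model("wrist"); s=manip.sense(); p,d=manip.snapshot("wrist"); M=R.from_quat(s["tool_rot"])
    W=cloud(d,c); T=M.inv().apply(W.reshape(-1,3)-s["tcp_pos"])
    g=T[np.isfinite(T[:,2])&(abs(T[:,1])<.024)&(T[:,0]>0.005)&(T[:,0]<.04)&(T[:,2]>.02)&(T[:,2]<.06)]
    zr=np.percentile(g[:,2],1); k=g[g[:,2]<zr+.004]
    f=lambda p:np.hypot(k[:,0]-p[0],k[:,1]-p[1])-.0255
    print("held rim z %.4f"%zr,"centre in tool",least_squares(f,[0,0],loss="soft_l1",f_scale=.001).x,len(k)); return p,W
E
python3 - <<'E'
from h import *
p,W=held(); cv2.imwrite("pics/w3.png",p[:,:,::-1]); go(.4074,-.123,.107)
E
```

```text
t: 4.78
tcp_pos: [0.4237, 0.0005, 0.2041]
tool_rot: [0.25, 0.968, -0.0, -0.001]
force: [0.9, -0.5, -2.2]
finger_gap: 0.613
gripper_force: 31.8
t: 5.37
tcp_pos: [0.4118, -0.1201, 0.2042]
tool_rot: [0.252, 0.968, 0.0, -0.001]
force: [-0.0, -0.0, -0.9]
finger_gap: 0.606
gripper_force: 31.8
held rim z 0.0305 centre in tool [-0.0045 -0.0011] 1986
t 5.42 tcp [ 0.4117 -0.1193  0.2043] dp [ 0.0034 -0.0107  0.1945] rotz -0.0002 tilt [-0.0024  0.0016] gap 0.606 gf 31.8 F [-0.016 -0.182 -1.916]
```

View pics/w3.png

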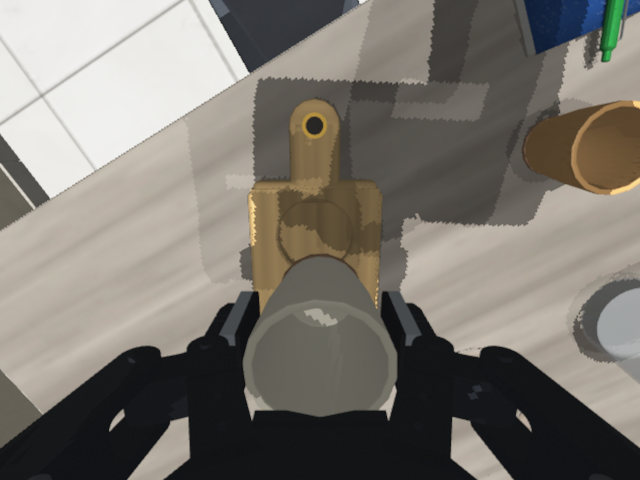

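Wrist view: the cream cup hangs upright just beyond the first well (316,235) next to the handle (315,125). Descend most of the way, then correct.

```bash
python3 -m crank '[{"dp":[0.005,-0.011,0.02],"delta_rot":[0,0,0],"fingers":-1},{"dp":[0,0,0.03],"delta_rot":[0,0,0],"fingers":-1},{"dp":[0,0,0.03],"delta_rot":[0,0,0],"fingers":-1},{"dp":[0,0,0.03],"delta_rot":[0,0,0],"fingers":-1},{"dp":[0,0,0.02],"delta_rot":[0,0,0],"fingers":-1},{"dp":[0,0,0.01],"delta_rot":[0,0,0],"fingers":-1},{"dp":[0,0,0],"delta_rot":[0,0,0],"fingers":-1},{"dp":[0,0,0],"delta_rot":[0,0,0],"fingers":-1}]'; python3 - <<'E'
from h import *
go(.4065,-.1226,.107)
E
```

```text
t: 6.08
tcp_pos: [0.4078, -0.1225, 0.1349]
tool_rot: [0.25, 0.968, 0.0, -0.0]
force: [0.0, -0.1, -0.7]
finger_gap: 0.6
gripper_force: 31.8
t 6.08 tcp [ 0.4078 -0.1225  0.1349] dp [ 0.0021 -0.0015  0.0557] rotz 0.0002 tilt [-0.0009  0.0005] gap 0.600 gf 31.8 F [ 0.0067 -0.0884 -0.7109]
```

```bash
python3 -m crank '[{"dp":[0.002,-0.0015,0.01],"delta_rot":[0,0,0],"fingers":-1},{"dp":[0,0,0.01],"delta_rot":[0,0,0],"fingers":-1},{"dp":[0,0,0.01],"delta_rot":[0,0,0],"fingers":-1},{"dp":[0,0,0.006],"delta_rot":[0,0,0],"fingers":-1},{"dp":[0,0,0.005],"delta_rot":[0,0,0],"fingers":-1},{"dp":[0,0,0.004],"delta_rot":[0,0,0],"fingers":-1},{"dp":[0,0,0.003],"delta_rot":[0,0,0],"fingers":-1},{"dp":[0,0,0.003],"delta_rot":[0,0,0],"fingers":-1},{"dp":[0,0,0],"delta_rot":[0,0,0],"fingers":-1},{"dp":[0,0,0],"delta_rot":[0,0,0],"fingers":-1}]'; python3 -c "
from h import *
go(.4065,-.1226,.107)"
```

```text
t: 6.92
tcp_pos: [0.4068, -0.1234, 0.1094]
tool_rot: [0.25, 0.968, -0.0, -0.0]
force: [-0.3, 0.0, -1.8]
finger_gap: 0.608
gripper_force: 31.8
t 6.92 tcp [ 0.4068 -0.1234  0.1094] dp [0.0012 0.0011 0.0048] rotz 0.0000 tilt [-0.  0.] gap 0.608 gf 31.8 F [-0.266   0.0275 -1.8063]
```

```bash
for i in 1 2; do python3 -m crank '[{"dp":[0,0,0.002],"delta_rot":[0,0,0],"fingers":-1},{"dp":[0,0,0.0015],"delta_rot":[0,0,0],"fingers":-1},{"dp":[0,0,0],"delta_rot":[0,0,0],"fingers":-1}]' | egrep 'tcp|^force'; done
```

```text
tcp_pos: [0.4068, -0.1234, 0.1076]
force: [0.2, 0.7, -1.1]
tcp_pos: [0.4068, -0.1233, 0.107]
force: [-1.4, 1.6, 11.2]
```

Contact: the vertical force went from −1 to +11 N at the expected height. Release and lift.

```bash
python3 -m crank '[{"dp":[0,0,-0.001],"delta_rot":[0,0,0],"fingers":0.5},{"dp":[0,0,0],"delta_rot":[0,0,0],"fingers":0.6},{"dp":[0,0,0],"delta_rot":[0,0,0],"fingers":0.8},{"dp":[0,0,0],"delta_rot":[0,0,0],"fingers":1},{"dp":[0,0,0],"delta_rot":[0,0,0],"fingers":1},{"dp":[0,0,-0.01],"delta_rot":[0,0,0],"fingers":1},{"dp":[0,0,-0.025],"delta_rot":[0,0,0],"fingers":1},{"dp":[0,0,-0.04],"delta_rot":[0,0,0],"fingers":1},{"dp":[0,0,-0.05],"delta_rot":[0,0,0],"fingers":1},{"dp":[0,0,-0.05],"delta_rot":[0,0,0],"fingers":1},{"dp":[0,0,-0.03],"delta_rot":[0,0,0],"fingers":1},{"dp":[0,0,0],"delta_rot":[0,0,0],"fingers":1}]'; cat >> h.py <<'E'
AX=np.array([-.875,.4845]); O=np.array([.5123,-.1805])
def cup(name,x,y):
    c=manip.camera_model(name); p,d=manip.snapshot(name); W=cloud(d,c); q=W.reshape(-1,3); q=q[np.isfinite(q[:,2])&(np.hypot(q[:,0]-x,q[:,1]-y)<.036)]
    zt=np.percentile(q[:,2],98); g=q[(q[:,2]>zt-.008)]; r=circ(g[:,:2]); e=r[:2]-O
    print(name,"rim z %.4f"%zt,"centre",r,"in paddle x %.4f y %.4f"%(e@AX,e@[-AX[1],AX[0]])); return p,W
E
python3 - <<'E'
from h import *
go(.4367,.0583,.21)
p,W=cup("top",.410,-.1245); cv2.imwrite("pics/t1.png",p[:,:,::-1])
E
```

```text
t: 8.42
tcp_pos: [0.4079, -0.124, 0.2117]
tool_rot: [0.25, 0.968, -0.001, 0.003]
force: [0.8, 0.1, 0.2]
finger_gap: 1.002
gripper_force: 0.0
t 8.42 tcp [ 0.4079 -0.124   0.2117] dp [0.1262 0.3468 0.0025] rotz 0.0001 tilt [ 0.0056 -0.0035] gap 1.002 gf 0.0 F [0.7614 0.0964 0.1634]
top rim z 0.4750 centre [ 0.4075 -0.1244  0.0212] in paddle x 0.1189 y 0.0017
```

View pics/t1.png

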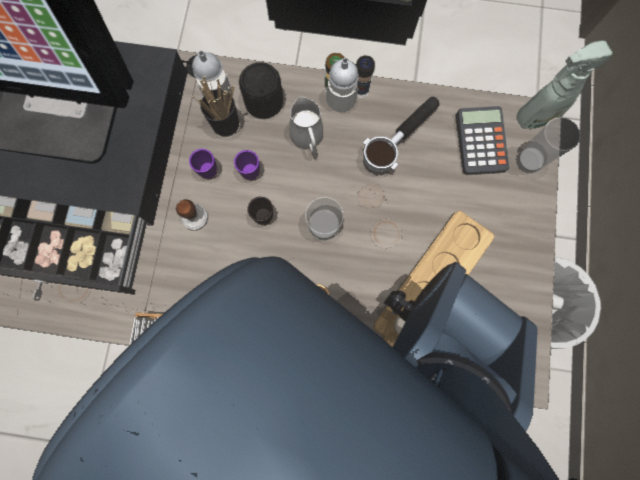

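The top view is blocked by the arm, so I check the cream cup with the wrist camera from here before going to the caramel cup.

```bash
python3 - <<'E'
from h import *
p,W=cup("wrist",.410,-.1245); cv2.imwrite("pics/w4.png",p[:,:,::-1])
q=W.reshape(-1,3); print("well2 floor pts", [np.round(np.nanmedian(q[np.hypot(q[:,0]-x,q[:,1]-y)<.012,2]),4) for x,y in ((.478,-.1625),(.5455,-.200))])
E
python3 -m crank '[{"dp":[0.009,0.025,0],"delta_rot":[0,0,0],"fingers":1},{"dp":[0.018,0.0495,0],"delta_rot":[0,0,0],"fingers":1},{"dp":[0.018,0.0495,0],"delta_rot":[0,0,0],"fingers":1},{"dp":[0.018,0.0495,0],"delta_rot":[0,0,0],"fingers":1},{"dp":[0.018,0.0495,0],"delta_rot":[0,0,0],"fingers":1},{"dp":[0.018,0.0495,0],"delta_rot":[0,0,0],"fingers":1},{"dp":[0.018,0.0495,0],"delta_rot":[0,0,0],"fingers":1},{"dp":[0.009,0.025,0],"delta_rot":[0,0,0],"fingers":1},{"dp":[0,0,0],"delta_rot":[0,0,0],"fingers":1},{"dp":[0,0,0],"delta_rot":[0,0,0],"fingers":1}]' >/dev/null; python3 -c "
from h import *
go(.4367,.0583,.0955); cup('wrist',.4367,.0583)"
```

```text
wrist rim z 0.2372 centre [-887.1712  494.608  1016.1292] in paddle x 1016.4481 y -2.8573
well2 floor pts [np.float64(0.0116), np.float64(0.0116)]
t 9.35 tcp [0.435  0.0595 0.2078] dp [-0.0046 -0.0002  0.2246] rotz 0.0004 tilt [-0.0028  0.0001] gap 1.002 gf 0.0 F [-0.2869  0.318  -1.0192]
wrist rim z 0.2347 centre [-898.6043  495.2669 1026.3847] in paddle x 1026.7713 y 2.1055
```

View pics/w4.png

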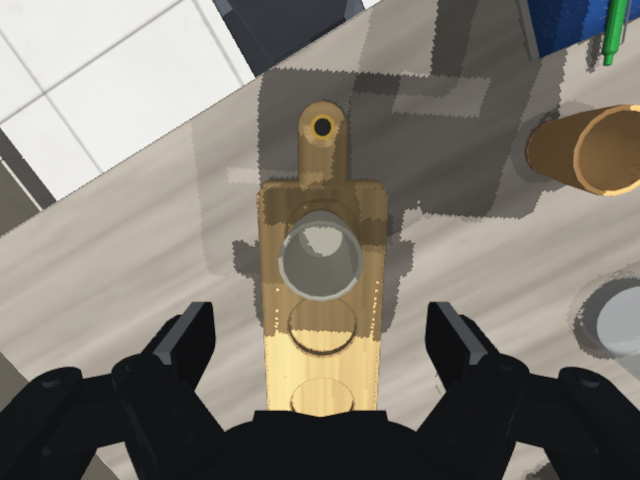

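Wrist view: the cream cup (320,255) stands upright in the handle-end well; the free wells are at (322,325) and (322,395). Fix the filter that caught the gripper body, then take the caramel cup.

```bash
sed -i 's/-y)<.036)\]/-y)<.036)\&(q[:,2]<.085)]/' h.py; python3 -c "
from h import *
cup('wrist',.4367,.0583)"; python3 -m crank '[{"dp":[-0.005,0,0.028],"delta_rot":[0,0,0],"fingers":1},{"dp":[0,0,0.034],"delta_rot":[0,0,0],"fingers":1},{"dp":[0,0,0.034],"delta_rot":[0,0,0],"fingers":1},{"dp":[0,0,0.034],"delta_rot":[0,0,0],"fingers":1},{"dp":[0,0,0.034],"delta_rot":[0,0,0],"fingers":1},{"dp":[0,0,0.032],"delta_rot":[0,0,0],"fingers":1},{"dp":[0,0,0.016],"delta_rot":[0,0,0],"fingers":1},{"dp":[0,0,0.012],"delta_rot":[0,0,0],"fingers":1},{"dp":[0,0,0],"delta_rot":[0,0,0],"fingers":1},{"dp":[0,0,0],"delta_rot":[0,0,0],"fingers":1}]' 30 && python3 -m crank '[{"dp":[0,0,0],"delta_rot":[0,0,0],"fingers":-1},{"dp":[0,0,0],"delta_rot":[0,0,0],"fingers":-1},{"dp":[0,0,0],"delta_rot":[0,0,0],"fingers":-1},{"dp":[0,0,0],"delta_rot":[0,0,0],"fingers":-1},{"dp":[0,0,0],"delta_rot":[0,0,0],"fingers":-1},{"dp":[0,0,0],"delta_rot":[0,0,0],"fingers":-1},{"dp":[0,0,0],"delta_rot":[0,0,0],"fingers":-1},{"dp":[0,0,0],"delta_rot":[0,0,0],"fingers":-1}]' 30
```

```text
wrist rim z 0.0662 centre [0.4363 0.0585 0.024 ] in paddle x 0.1823 y -0.1723
t: 10.28
tcp_pos: [0.438, 0.0573, 0.097]
tool_rot: [0.251, 0.968, -0.0, -0.0]
force: [0.4, 0.8, 0.6]
finger_gap: 1.006
gripper_force: 0.0
t: 10.95
tcp_pos: [0.4384, 0.0578, 0.0979]
tool_rot: [0.25, 0.968, 0.0, 0.001]
force: [-0.1, 1.1, 5.0]
finger_gap: 0.602
gripper_force: 30.3
```

```bash
python3 -m crank '[{"dp":[0,0,-0.008],"delta_rot":[0,0,0],"fingers":-1},{"dp":[0,0,-0.016],"delta_rot":[0,0,0],"fingers":-1},{"dp":[0,0,-0.028],"delta_rot":[0,0,0],"fingers":-1},{"dp":[0,0,-0.034],"delta_rot":[0,0,0],"fingers":-1},{"dp":[0,0,-0.034],"delta_rot":[0,0,0],"fingers":-1},{"dp":[0,0,-0.034],"delta_rot":[0,0,0],"fingers":-1},{"dp":[0,0,-0.034],"delta_rot":[0,0,0],"fingers":-1},{"dp":[0,0,-0.015],"delta_rot":[0,0,0],"fingers":-1},{"dp":[0,0,0],"delta_rot":[0,0,0],"fingers":-1}]'; python3 -c "
from h import *
held(); go(.478,-.1625,.108)"
```

```text
t: 11.7
tcp_pos: [0.4386, 0.0577, 0.2003]
tool_rot: [0.25, 0.968, 0.0, 0.002]
force: [0.3, 0.4, -1.5]
finger_gap: 0.605
gripper_force: 31.7
held rim z 0.0311 centre in tool [ 0.0005 -0.0012] 2189
t 11.75 tcp [0.4382 0.0577 0.1992] dp [-0.2828 -0.3468  0.1828] rotz 0.0000 tilt [ 0.0022 -0.0003] gap 0.604 gf 31.7 F [ 0.0847 -0.0141 -1.4461]
```

```bash
python3 -m crank '[{"dp":[-0.016,-0.019,0],"delta_rot":[0,0,0],"fingers":-1},{"dp":[-0.0317,-0.0385,0],"delta_rot":[0,0,0],"fingers":-1},{"dp":[-0.0317,-0.0385,0],"delta_rot":[0,0,0],"fingers":-1},{"dp":[-0.0317,-0.0385,0],"delta_rot":[0,0,0],"fingers":-1},{"dp":[-0.0317,-0.0385,0],"delta_rot":[0,0,0],"fingers":-1},{"dp":[-0.0317,-0.0385,0],"delta_rot":[0,0,0],"fingers":-1},{"dp":[-0.0317,-0.0385,0],"delta_rot":[0,0,0],"fingers":-1},{"dp":[-0.0317,-0.0385,0],"delta_rot":[0,0,0],"fingers":-1},{"dp":[-0.0317,-0.0385,0],"delta_rot":[0,0,0],"fingers":-1},{"dp":[-0.016,-0.019,0],"delta_rot":[0,0,0],"fingers":-1},{"dp":[0,0,0],"delta_rot":[0,0,0],"fingers":-1},{"dp":[0,0,0],"delta_rot":[0,0,0],"fingers":-1}]'; python3 -c "
from h import *
go(.479,-.163,.108)"
```

```text
t: 12.75
tcp_pos: [0.4783, -0.1625, 0.1975]
tool_rot: [0.251, 0.968, 0.001, -0.001]
force: [0.6, 0.2, -1.9]
finger_gap: 0.606
gripper_force: 31.7
t 12.75 tcp [ 0.4783 -0.1625  0.1975] dp [-0.0023 -0.0002  0.179 ] rotz -0.0002 tilt [-0.0022  0.0018] gap 0.606 gf 31.7 F [ 0.6112  0.216  -1.9229]
```

```bash
python3 -m crank '[{"dp":[-0.001,0,0.02],"delta_rot":[0,0,0],"fingers":-1},{"dp":[0,0,0.03],"delta_rot":[0,0,0],"fingers":-1},{"dp":[0,0,0.03],"delta_rot":[0,0,0],"fingers":-1},{"dp":[0,0,0.03],"delta_rot":[0,0,0],"fingers":-1},{"dp":[0,0,0.02],"delta_rot":[0,0,0],"fingers":-1},{"dp":[0,0,0.01],"delta_rot":[0,0,0],"fingers":-1},{"dp":[0,0,0],"delta_rot":[0,0,0],"fingers":-1},{"dp":[0,0,0],"delta_rot":[0,0,0],"fingers":-1}]'; python3 - <<'E'
from h import *
go(.479,-.163,.108)
E
```

```text
t: 13.42
tcp_pos: [0.4794, -0.1625, 0.1283]
tool_rot: [0.25, 0.968, 0.0, -0.0]
force: [0.7, 0.2, -0.4]
finger_gap: 0.603
gripper_force: 31.7
t 13.42 tcp [ 0.4794 -0.1625  0.1283] dp [ 0.0001 -0.0012  0.0405] rotz 0.0001 tilt [-0.0006  0.0004] gap 0.603 gf 31.7 F [ 0.7353  0.199  -0.3665]
```

```bash
python3 -m crank '[{"dp":[0,-0.001,0.01],"delta_rot":[0,0,0],"fingers":-1},{"dp":[0,0,0.01],"delta_rot":[0,0,0],"fingers":-1},{"dp":[0,0,0.006],"delta_rot":[0,0,0],"fingers":-1},{"dp":[0,0,0.005],"delta_rot":[0,0,0],"fingers":-1},{"dp":[0,0,0.003],"delta_rot":[0,0,0],"fingers":-1},{"dp":[0,0,0.003],"delta_rot":[0,0,0],"fingers":-1},{"dp":[0,0,0],"delta_rot":[0,0,0],"fingers":-1},{"dp":[0,0,0],"delta_rot":[0,0,0],"fingers":-1}]' | egrep 'tcp|^force'; python3 -m crank '[{"dp":[0,0,0.002],"delta_rot":[0,0,0],"fingers":-1},{"dp":[0,0,0.0015],"delta_rot":[0,0,0],"fingers":-1},{"dp":[0,0,0],"delta_rot":[0,0,0],"fingers":-1}]' | egrep 'tcp|^force'
```

```text
tcp_pos: [0.4792, -0.1636, 0.1099]
force: [-0.1, 0.2, -0.7]
tcp_pos: [0.4792, -0.1635, 0.1081]
force: [0.2, -0.2, -1.1]
```

```bash
python3 -m crank '[{"dp":[0,0,0.002],"delta_rot":[0,0,0],"fingers":-1},{"dp":[0,0,0.001],"delta_rot":[0,0,0],"fingers":-1},{"dp":[0,0,0],"delta_rot":[0,0,0],"fingers":-1}]' | egrep 'tcp|^force'
```

```text
tcp_pos: [0.4794, -0.1636, 0.1078]
force: [-1.0, 0.7, 8.1]
```

Contact felt (+8 N). Release, lift and move off to the chestnut cup.

```bash
python3 -m crank '[{"dp":[0,0,-0.001],"delta_rot":[0,0,0],"fingers":0.5},{"dp":[0,0,0],"delta_rot":[0,0,0],"fingers":0.6},{"dp":[0,0,0],"delta_rot":[0,0,0],"fingers":0.8},{"dp":[0,0,0],"delta_rot":[0,0,0],"fingers":1},{"dp":[0,0,0],"delta_rot":[0,0,0],"fingers":1},{"dp":[0,0,-0.01],"delta_rot":[0,0,0],"fingers":1},{"dp":[0,0,-0.025],"delta_rot":[0,0,0],"fingers":1},{"dp":[0,0,-0.04],"delta_rot":[0,0,0],"fingers":1},{"dp":[0,0,-0.05],"delta_rot":[0,0,0],"fingers":1},{"dp":[0,0,-0.05],"delta_rot":[0,0,0],"fingers":1},{"dp":[0,0,-0.03],"delta_rot":[0,0,0],"fingers":1},{"dp":[0,0,0],"delta_rot":[0,0,0],"fingers":1}]'; python3 - <<'E'
from h import *
cup("wrist",.410,-.1245); p,W=cup("wrist",.478,-.1625); cv2.imwrite("pics/w5.png",p[:,:,::-1])
go(.4227,.1895,.21)
E
```

```text
t: 15.58
tcp_pos: [0.4807, -0.1643, 0.2129]
tool_rot: [0.25, 0.968, -0.001, 0.003]
force: [0.3, 0.3, 0.2]
finger_gap: 1.001
gripper_force: 0.0
wrist rim z 0.0763 centre [ 0.4097 -0.1263  0.0239] in paddle x 0.1160 y 0.0022
wrist rim z 0.0761 centre [ 0.4771 -0.1626  0.024 ] in paddle x 0.0395 y 0.0014
t 15.68 tcp [ 0.4792 -0.1635  0.2101] dp [ 0.441   0.5628 -0.0004] rotz 0.0000 tilt [ 0.001  -0.0007] gap 0.999 gf 0.0 F [ 0.1796  0.7191 -0.314 ]
```

View pics/w5.png

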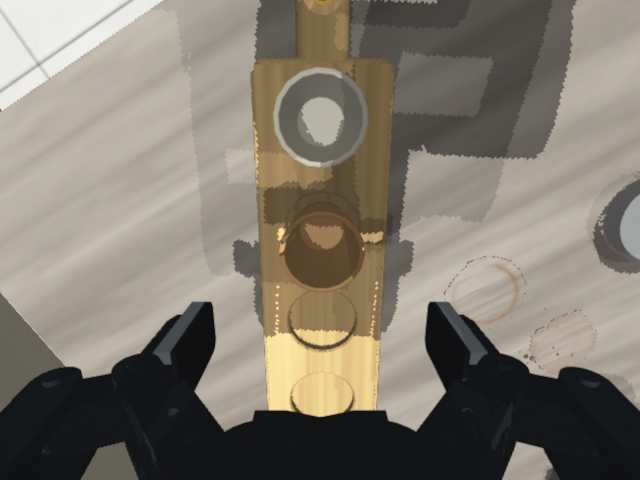

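Wrist view: cream (320,117) and caramel (322,245) stand upright in wells 1 and 2, centred within 2 mm; wells 3 and 4 (322,318 and 322,393) are free. Rim height 76 mm in the wells vs 66 mm on the table, so both feet are on the floor. Chestnut next.

```bash
python3 -m crank '[{"dp":[0.02,0.0255,0],"delta_rot":[0,0,0],"fingers":1},{"dp":[0.0383,0.0489,0],"delta_rot":[0,0,0],"fingers":1},{"dp":[0.0383,0.0489,0],"delta_rot":[0,0,0],"fingers":1},{"dp":[0.0383,0.0489,0],"delta_rot":[0,0,0],"fingers":1},{"dp":[0.0383,0.0489,0],"delta_rot":[0,0,0],"fingers":1},{"dp":[0.0383,0.0489,0],"delta_rot":[0,0,0],"fingers":1},{"dp":[0.0383,0.0489,0],"delta_rot":[0,0,0],"fingers":1},{"dp":[0.0383,0.0489,0],"delta_rot":[0,0,0],"fingers":1},{"dp":[0.0383,0.0489,0],"delta_rot":[0,0,0],"fingers":1},{"dp":[0.0383,0.0489,0],"delta_rot":[0,0,0],"fingers":1},{"dp":[0.0383,0.0489,0],"delta_rot":[0,0,0],"fingers":1},{"dp":[0.0383,0.0489,0],"delta_rot":[0,0,0],"fingers":1}]' >/dev/null; python3 -m crank '[{"dp":[0,0,0],"delta_rot":[0,0,0],"fingers":1},{"dp":[0,0,0],"delta_rot":[0,0,0],"fingers":1},{"dp":[0,0,0],"delta_rot":[0,0,0],"fingers":1}]' >/dev/null; python3 -c "
from h import *
cup('wrist',.4227,.1895); go(.4227,.1895,.0955)"
```

```text
wrist rim z 0.0662 centre [0.4221 0.1904 0.024 ] in paddle x 0.2586 y -0.2809
t 16.98 tcp [0.4225 0.1891 0.2089] dp [-0.0003  0.0012  0.2267] rotz -0.0001 tilt [-0.0019 -0.0006] gap 1.000 gf 0.0 F [ 0.1402 -0.5712 -0.4154]
```

```bash
python3 -m crank '[{"dp":[0,0.001,0.028],"delta_rot":[0,0,0],"fingers":1},{"dp":[0,0,0.034],"delta_rot":[0,0,0],"fingers":1},{"dp":[0,0,0.034],"delta_rot":[0,0,0],"fingers":1},{"dp":[0,0,0.034],"delta_rot":[0,0,0],"fingers":1},{"dp":[0,0,0.034],"delta_rot":[0,0,0],"fingers":1},{"dp":[0,0,0.034],"delta_rot":[0,0,0],"fingers":1},{"dp":[0,0,0.016],"delta_rot":[0,0,0],"fingers":1},{"dp":[0,0,0.012],"delta_rot":[0,0,0],"fingers":1},{"dp":[0,0,0],"delta_rot":[0,0,0],"fingers":1},{"dp":[0,0,0],"delta_rot":[0,0,0],"fingers":1}]' 30 && python3 -m crank '[{"dp":[0,0,0],"delta_rot":[0,0,0],"fingers":-1},{"dp":[0,0,0],"delta_rot":[0,0,0],"fingers":-1},{"dp":[0,0,0],"delta_rot":[0,0,0],"fingers":-1},{"dp":[0,0,0],"delta_rot":[0,0,0],"fingers":-1},{"dp":[0,0,0],"delta_rot":[0,0,0],"fingers":-1},{"dp":[0,0,0],"delta_rot":[0,0,0],"fingers":-1},{"dp":[0,0,0],"delta_rot":[0,0,0],"fingers":-1},{"dp":[0,0,0],"delta_rot":[0,0,0],"fingers":-1}]' 30
```

```text
t: 17.82
tcp_pos: [0.4233, 0.1898, 0.0968]
tool_rot: [0.251, 0.968, -0.0, 0.0]
force: [-0.2, -0.9, -0.1]
finger_gap: 1.003
gripper_force: 0.0
t: 18.48
tcp_pos: [0.4234, 0.1904, 0.0976]
tool_rot: [0.25, 0.968, 0.0, 0.001]
force: [0.4, -0.5, 4.3]
finger_gap: 0.61
gripper_force: 30.3
```

```bash
python3 -m crank '[{"dp":[0,0,-0.008],"delta_rot":[0,0,0],"fingers":-1},{"dp":[0,0,-0.016],"delta_rot":[0,0,0],"fingers":-1},{"dp":[0,0,-0.028],"delta_rot":[0,0,0],"fingers":-1},{"dp":[0,0,-0.034],"delta_rot":[0,0,0],"fingers":-1},{"dp":[0,0,-0.034],"delta_rot":[0,0,0],"fingers":-1},{"dp":[0,0,-0.034],"delta_rot":[0,0,0],"fingers":-1},{"dp":[0,0,-0.034],"delta_rot":[0,0,0],"fingers":-1},{"dp":[0,0,-0.02],"delta_rot":[0,0,0],"fingers":-1},{"dp":[0,0,0],"delta_rot":[0,0,0],"fingers":-1}]'; python3 -c "
from h import *
held(); go(.5455,-.200,.108)"
```

```text
t: 19.23
tcp_pos: [0.4238, 0.1906, 0.2031]
tool_rot: [0.25, 0.968, 0.001, 0.002]
force: [0.1, 0.7, -0.9]
finger_gap: 0.608
gripper_force: 31.7
held rim z 0.0309 centre in tool [-0.0006 -0.0012] 2151
t 19.28 tcp [0.4233 0.1904 0.2021] dp [-0.5916 -0.565   0.1884] rotz 0.0001 tilt [0.0031 0.0006] gap 0.609 gf 31.7 F [-0.3451 -0.1396 -1.5446]
```

```bash
python3 -m crank '[{"dp":[-0.0213,-0.0205,0],"delta_rot":[0,0,0],"fingers":-1},{"dp":[-0.0423,-0.0404,0],"delta_rot":[0,0,0],"fingers":-1},{"dp":[-0.0423,-0.0404,0],"delta_rot":[0,0,0],"fingers":-1},{"dp":[-0.0423,-0.0404,0],"delta_rot":[0,0,0],"fingers":-1},{"dp":[-0.0423,-0.0404,0],"delta_rot":[0,0,0],"fingers":-1},{"dp":[-0.0423,-0.0404,0],"delta_rot":[0,0,0],"fingers":-1},{"dp":[-0.0423,-0.0404,0],"delta_rot":[0,0,0],"fingers":-1},{"dp":[-0.0423,-0.0404,0],"delta_rot":[0,0,0],"fingers":-1},{"dp":[-0.0423,-0.0404,0],"delta_rot":[0,0,0],"fingers":-1},{"dp":[-0.0423,-0.0404,0],"delta_rot":[0,0,0],"fingers":-1},{"dp":[-0.0423,-0.0404,0],"delta_rot":[0,0,0],"fingers":-1},{"dp":[-0.0423,-0.0404,0],"delta_rot":[0,0,0],"fingers":-1}]' >/dev/null; python3 -m crank '[{"dp":[-0.0423,-0.0404,0],"delta_rot":[0,0,0],"fingers":-1},{"dp":[-0.0423,-0.0404,0],"delta_rot":[0,0,0],"fingers":-1},{"dp":[-0.0213,-0.0205,0],"delta_rot":[0,0,0],"fingers":-1},{"dp":[0,0,0],"delta_rot":[0,0,0],"fingers":-1},{"dp":[0,0,0],"delta_rot":[0,0,0],"fingers":-1}]' >/dev/null;  python3 -c "
from h import *
go(.5455,-.200,.108)"
```

```text
t 20.70 tcp [ 0.5441 -0.2008  0.1997] dp [-0.0022  0.0026  0.1833] rotz -0.0002 tilt [-0.0022  0.0019] gap 0.605 gf 31.8 F [-0.7123  0.7556 -1.2434]
```

```bash
python3 -m crank '[{"dp":[-0.001,0.002,0.02],"delta_rot":[0,0,0],"fingers":-1},{"dp":[0,0,0.03],"delta_rot":[0,0,0],"fingers":-1},{"dp":[0,0,0.03],"delta_rot":[0,0,0],"fingers":-1},{"dp":[0,0,0.03],"delta_rot":[0,0,0],"fingers":-1},{"dp":[0,0,0.02],"delta_rot":[0,0,0],"fingers":-1},{"dp":[0,0,0.01],"delta_rot":[0,0,0],"fingers":-1},{"dp":[0,0,0],"delta_rot":[0,0,0],"fingers":-1},{"dp":[0,0,0],"delta_rot":[0,0,0],"fingers":-1}]' >/dev/null; python3 - <<'E'
from h import *
go(.5455,-.200,.108)
E
```

```text
t 21.37 tcp [ 0.5458 -0.1997  0.1306] dp [ 0.0002 -0.0008  0.0451] rotz 0.0001 tilt [-0.0004  0.0003] gap 0.609 gf 31.8 F [ 0.5525 -0.448  -1.3241]
```

```bash
python3 -m crank '[{"dp":[0,-0.001,0.01],"delta_rot":[0,0,0],"fingers":-1},{"dp":[0,0,0.01],"delta_rot":[0,0,0],"fingers":-1},{"dp":[0,0,0.008],"delta_rot":[0,0,0],"fingers":-1},{"dp":[0,0,0.006],"delta_rot":[0,0,0],"fingers":-1},{"dp":[0,0,0.004],"delta_rot":[0,0,0],"fingers":-1},{"dp":[0,0,0.003],"delta_rot":[0,0,0],"fingers":-1},{"dp":[0,0,0.002],"delta_rot":[0,0,0],"fingers":-1},{"dp":[0,0,0],"delta_rot":[0,0,0],"fingers":-1},{"dp":[0,0,0],"delta_rot":[0,0,0],"fingers":-1}]' | egrep 'tcp|^force'; python3 -m crank '[{"dp":[0,0,0.002],"delta_rot":[0,0,0],"fingers":-1},{"dp":[0,0,0],"delta_rot":[0,0,0],"fingers":-1},{"dp":[0,0,0],"delta_rot":[0,0,0],"fingers":-1}]' | egrep 'tcp|^force'
```

```text
tcp_pos: [0.5456, -0.2008, 0.1092]
force: [0.5, 1.1, -1.5]
tcp_pos: [0.5456, -0.2007, 0.1082]
force: [0.0, 0.2, -0.8]
```

```bash
python3 -m crank '[{"dp":[0,0,0.002],"delta_rot":[0,0,0],"fingers":-1},{"dp":[0,0,0.001],"delta_rot":[0,0,0],"fingers":-1},{"dp":[0,0,0],"delta_rot":[0,0,0],"fingers":-1}]' | egrep 'tcp|^force'
```

```text
tcp_pos: [0.546, -0.2009, 0.1077]
force: [-1.1, 0.9, 4.8]
```

Contact felt. Release and lift.

```bash
python3 -m crank '[{"dp":[0,0,0],"delta_rot":[0,0,0],"fingers":0.5},{"dp":[0,0,0],"delta_rot":[0,0,0],"fingers":0.6},{"dp":[0,0,0],"delta_rot":[0,0,0],"fingers":0.8},{"dp":[0,0,0],"delta_rot":[0,0,0],"fingers":1},{"dp":[0,0,0],"delta_rot":[0,0,0],"fingers":1},{"dp":[0,0,-0.01],"delta_rot":[0,0,0],"fingers":1},{"dp":[0,0,-0.025],"delta_rot":[0,0,0],"fingers":1},{"dp":[0,0,-0.04],"delta_rot":[0,0,0],"fingers":1},{"dp":[0,0,-0.05],"delta_rot":[0,0,0],"fingers":1},{"dp":[0,0,-0.05],"delta_rot":[0,0,0],"fingers":1},{"dp":[0,0,-0.03],"delta_rot":[0,0,0],"fingers":1},{"dp":[0,0,0],"delta_rot":[0,0,0],"fingers":1}]' >/dev/null; python3 - <<'E'
from h import *
cup("wrist",.478,-.1625); p,W=cup("wrist",.5455,-.200)
go(.5977,.1977,.21)
E
```

```text
wrist rim z 0.0763 centre [ 0.478  -0.1632  0.0239] in paddle x 0.0384 y 0.0015
wrist rim z 0.0761 centre [ 0.5445 -0.2008  0.024 ] in paddle x -0.0380 y 0.0021
t 23.72 tcp [ 0.5457 -0.2008  0.2104] dp [0.2954 0.7475 0.0001] rotz 0.0000 tilt [ 0.0019 -0.0011] gap 1.003 gf 0.0 F [-0.7456 -0.5658 -0.1581]
```

```bash
python3 -m crank '[{"dp":[0.0114,0.0288,-0.01],"delta_rot":[0,0,0],"fingers":1},{"dp":[0.0227,0.0575,0],"delta_rot":[0,0,0],"fingers":1},{"dp":[0.0227,0.0575,0],"delta_rot":[0,0,0],"fingers":1},{"dp":[0.0227,0.0575,0],"delta_rot":[0,0,0],"fingers":1},{"dp":[0.0227,0.0575,0],"delta_rot":[0,0,0],"fingers":1},{"dp":[0.0227,0.0575,0],"delta_rot":[0,0,0],"fingers":1},{"dp":[0.0227,0.0575,0],"delta_rot":[0,0,0],"fingers":1},{"dp":[0.0227,0.0575,0],"delta_rot":[0,0,0],"fingers":1},{"dp":[0.0227,0.0575,0],"delta_rot":[0,0,0],"fingers":1},{"dp":[0.0227,0.0575,0],"delta_rot":[0,0,0],"fingers":1},{"dp":[0.0227,0.0575,0],"delta_rot":[0,0,0],"fingers":1},{"dp":[0.0227,0.0575,0],"delta_rot":[0,0,0],"fingers":1}]' >/dev/null; python3 -m crank '[{"dp":[0.0227,0.0575,0],"delta_rot":[0,0,0],"fingers":1},{"dp":[0.0114,0.0288,0],"delta_rot":[0,0,0],"fingers":1},{"dp":[0,0,0],"delta_rot":[0,0,0],"fingers":1},{"dp":[0,0,0],"delta_rot":[0,0,0],"fingers":1}]' >/dev/null; python3 -c "
from h import *
p,W=cup('wrist',.5977,.1977); go(.5977,.1977,.0955); cv2.imwrite('pics/w6.png',p[:,:,::-1])"
```

```text
wrist rim z 0.0661 centre [0.5978 0.1985 0.024 ] in paddle x 0.1089 y -0.3730
t 25.10 tcp [0.597  0.197  0.2132] dp [-0.0009  0.0024  0.2354] rotz 0.0001 tilt [-0.0023 -0.0011] gap 0.998 gf 0.0 F [ 0.3641 -0.2388 -0.1102]
```

View pics/w6.png

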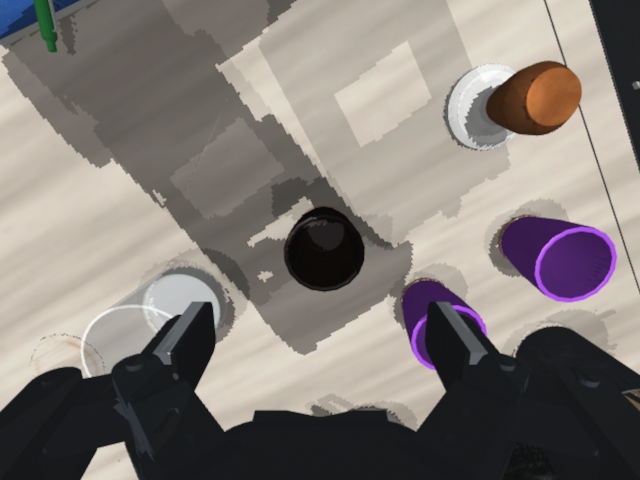

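Wrist view: the near-black cup (324,250) is centred. The purple cup (440,325), tumbler (150,330) and tamper (500,105) are more than 40 mm from the finger paths by the measured positions. Descend and grip.

```bash
python3 -m crank '[{"dp":[0,0.002,0.028],"delta_rot":[0,0,0],"fingers":1},{"dp":[0,0,0.036],"delta_rot":[0,0,0],"fingers":1},{"dp":[0,0,0.036],"delta_rot":[0,0,0],"fingers":1},{"dp":[0,0,0.036],"delta_rot":[0,0,0],"fingers":1},{"dp":[0,0,0.036],"delta_rot":[0,0,0],"fingers":1},{"dp":[0,0,0.036],"delta_rot":[0,0,0],"fingers":1},{"dp":[0,0,0.016],"delta_rot":[0,0,0],"fingers":1},{"dp":[0,0,0.011],"delta_rot":[0,0,0],"fingers":1},{"dp":[0,0,0],"delta_rot":[0,0,0],"fingers":1},{"dp":[0,0,0],"delta_rot":[0,0,0],"fingers":1}]' 30 && python3 -m crank '[{"dp":[0,0,0],"delta_rot":[0,0,0],"fingers":-1},{"dp":[0,0,0],"delta_rot":[0,0,0],"fingers":-1},{"dp":[0,0,0],"delta_rot":[0,0,0],"fingers":-1},{"dp":[0,0,0],"delta_rot":[0,0,0],"fingers":-1},{"dp":[0,0,0],"delta_rot":[0,0,0],"fingers":-1},{"dp":[0,0,0],"delta_rot":[0,0,0],"fingers":-1},{"dp":[0,0,0],"delta_rot":[0,0,0],"fingers":-1},{"dp":[0,0,0],"delta_rot":[0,0,0],"fingers":-1}]' 30
```

```text
t: 25.93
tcp_pos: [0.5985, 0.1979, 0.0971]
tool_rot: [0.251, 0.968, 0.0, 0.0]
force: [-0.1, 0.1, -0.3]
finger_gap: 1.002
gripper_force: 0.0
t: 26.6
tcp_pos: [0.5988, 0.1988, 0.0979]
tool_rot: [0.25, 0.968, 0.0, 0.001]
force: [-0.2, -0.8, 6.7]
finger_gap: 0.611
gripper_force: 30.7
```

```bash
python3 -m crank '[{"dp":[0,0,-0.008],"delta_rot":[0,0,0],"fingers":-1},{"dp":[0,0,-0.016],"delta_rot":[0,0,0],"fingers":-1},{"dp":[0,0,-0.028],"delta_rot":[0,0,0],"fingers":-1},{"dp":[0,0,-0.036],"delta_rot":[0,0,0],"fingers":-1},{"dp":[0,0,-0.036],"delta_rot":[0,0,0],"fingers":-1},{"dp":[0,0,-0.036],"delta_rot":[0,0,0],"fingers":-1},{"dp":[0,0,-0.036],"delta_rot":[0,0,0],"fingers":-1},{"dp":[0,0,-0.036],"delta_rot":[0,0,0],"fingers":-1},{"dp":[0,0,-0.02],"delta_rot":[0,0,0],"fingers":-1},{"dp":[0,0,0],"delta_rot":[0,0,0],"fingers":-1}]'; python3 -c "
from h import *
held(); go(.6143,-.238,.108)"
```

```text
t: 27.43
tcp_pos: [0.5992, 0.1989, 0.2253]
tool_rot: [0.25, 0.968, 0.001, 0.002]
force: [0.6, -0.2, -1.8]
finger_gap: 0.609
gripper_force: 31.8
held rim z 0.0313 centre in tool [-0.001  -0.0012] 2113
t 27.48 tcp [0.5984 0.1987 0.2237] dp [-0.4507 -0.749   0.2311] rotz 0.0000 tilt [0.0022 0.0004] gap 0.611 gf 31.8 F [ 0.1711  0.0142 -2.1609]
```

```bash
python3 -m crank '[{"dp":[-0.015,-0.025,0],"delta_rot":[0,0,0],"fingers":-1},{"dp":[-0.03,-0.05,0],"delta_rot":[0,0,0],"fingers":-1},{"dp":[-0.03,-0.05,0],"delta_rot":[0,0,0],"fingers":-1},{"dp":[-0.03,-0.05,0],"delta_rot":[0,0,0],"fingers":-1},{"dp":[-0.03,-0.05,0],"delta_rot":[0,0,0],"fingers":-1},{"dp":[-0.03,-0.05,0],"delta_rot":[0,0,0],"fingers":-1},{"dp":[-0.03,-0.05,0],"delta_rot":[0,0,0],"fingers":-1},{"dp":[-0.03,-0.05,0],"delta_rot":[0,0,0],"fingers":-1},{"dp":[-0.03,-0.05,0],"delta_rot":[0,0,0],"fingers":-1},{"dp":[-0.03,-0.05,0],"delta_rot":[0,0,0],"fingers":-1},{"dp":[-0.03,-0.05,0],"delta_rot":[0,0,0],"fingers":-1},{"dp":[-0.03,-0.05,0],"delta_rot":[0,0,0],"fingers":-1}]' >/dev/null; python3 -m crank '[{"dp":[-0.03,-0.05,0],"delta_rot":[0,0,0],"fingers":-1},{"dp":[-0.03,-0.05,0],"delta_rot":[0,0,0],"fingers":-1},{"dp":[-0.03,-0.05,0],"delta_rot":[0,0,0],"fingers":-1},{"dp":[-0.015,-0.025,0],"delta_rot":[0,0,0],"fingers":-1},{"dp":[0,0,0],"delta_rot":[0,0,0],"fingers":-1},{"dp":[0,0,0],"delta_rot":[0,0,0],"fingers":-1}]' >/dev/null;  python3 -c "
from h import *
go(.6143,-.238,.108)"
```

```text
t 28.98 tcp [ 0.6121 -0.2389  0.2212] dp [-0.0037  0.0036  0.2264] rotz -0.0003 tilt [-0.0025  0.0022] gap 0.605 gf 31.9 F [-0.6394  0.1876 -1.3232]
```

```bash
python3 -m crank '[{"dp":[-0.001,0.003,0.02],"delta_rot":[0,0,0],"fingers":-1},{"dp":[0,0,0.036],"delta_rot":[0,0,0],"fingers":-1},{"dp":[0,0,0.036],"delta_rot":[0,0,0],"fingers":-1},{"dp":[0,0,0.036],"delta_rot":[0,0,0],"fingers":-1},{"dp":[0,0,0.03],"delta_rot":[0,0,0],"fingers":-1},{"dp":[0,0,0.02],"delta_rot":[0,0,0],"fingers":-1},{"dp":[0,0,0.005],"delta_rot":[0,0,0],"fingers":-1},{"dp":[0,0,0],"delta_rot":[0,0,0],"fingers":-1},{"dp":[0,0,0],"delta_rot":[0,0,0],"fingers":-1}]' >/dev/null; python3 - <<'E'
from h import *
go(.6143,-.238,.108)
E
```

```text
t 29.73 tcp [ 0.6148 -0.2368  0.1315] dp [-0.0003 -0.0025  0.0471] rotz 0.0002 tilt [ 0.0006 -0.0003] gap 0.607 gf 31.9 F [-0.6545  0.0079 -1.8575]
```

```bash
python3 -m crank '[{"dp":[0,-0.002,0.01],"delta_rot":[0,0,0],"fingers":-1},{"dp":[0,0,0.01],"delta_rot":[0,0,0],"fingers":-1},{"dp":[0,0,0.008],"delta_rot":[0,0,0],"fingers":-1},{"dp":[0,0,0.006],"delta_rot":[0,0,0],"fingers":-1},{"dp":[0,0,0.005],"delta_rot":[0,0,0],"fingers":-1},{"dp":[0,0,0.003],"delta_rot":[0,0,0],"fingers":-1},{"dp":[0,0,0.003],"delta_rot":[0,0,0],"fingers":-1},{"dp":[0,0,0],"delta_rot":[0,0,0],"fingers":-1},{"dp":[0,0,0],"delta_rot":[0,0,0],"fingers":-1}]' | egrep 'tcp|^force'; python3 -m crank '[{"dp":[0,0,0.002],"delta_rot":[0,0,0],"fingers":-1},{"dp":[0,0,0],"delta_rot":[0,0,0],"fingers":-1},{"dp":[0,0,0],"delta_rot":[0,0,0],"fingers":-1}]' | egrep 'tcp|^force'
```

```text
tcp_pos: [0.6139, -0.2383, 0.1086]
force: [0.8, -0.0, -1.2]
tcp_pos: [0.6141, -0.2384, 0.1081]
force: [-0.9, -0.2, 0.2]
```

```bash
python3 -m crank '[{"dp":[0,0,0.0015],"delta_rot":[0,0,0],"fingers":-1},{"dp":[0,0,0.001],"delta_rot":[0,0,0],"fingers":-1},{"dp":[0,0,0],"delta_rot":[0,0,0],"fingers":-1}]' | egrep 'tcp|^force'
```

```text
tcp_pos: [0.6144, -0.2385, 0.108]
force: [-1.6, 1.6, 6.5]
```

Contact felt. Release, lift well clear and check.

```bash
python3 -m crank '[{"dp":[0,0,0],"delta_rot":[0,0,0],"fingers":0.5},{"dp":[0,0,0],"delta_rot":[0,0,0],"fingers":0.6},{"dp":[0,0,0],"delta_rot":[0,0,0],"fingers":0.8},{"dp":[0,0,0],"delta_rot":[0,0,0],"fingers":1},{"dp":[0,0,0],"delta_rot":[0,0,0],"fingers":1},{"dp":[0,0,-0.01],"delta_rot":[0,0,0],"fingers":1},{"dp":[0,0,-0.025],"delta_rot":[0,0,0],"fingers":1},{"dp":[0,0,-0.04],"delta_rot":[0,0,0],"fingers":1},{"dp":[0,0,-0.05],"delta_rot":[0,0,0],"fingers":1},{"dp":[0,0,-0.05],"delta_rot":[0,0,0],"fingers":1},{"dp":[0,0,-0.05],"delta_rot":[0,0,0],"fingers":1},{"dp":[0,0,-0.02],"delta_rot":[0,0,0],"fingers":1}]' >/dev/null; python3 -m crank '[{"dp":[0,0,0],"delta_rot":[0,0,0],"fingers":1},{"dp":[0,0,0],"delta_rot":[0,0,0],"fingers":1},{"dp":[0,0,0],"delta_rot":[0,0,0],"fingers":1}]'; python3 - <<'E'
from h import *
for x,y in ((.478,-.1625),(.5455,-.200),(.614,-.238)): p,W=cup("wrist",x,y)
p,d=manip.snapshot("side"); cv2.imwrite("pics/s2.png",p[:,:,::-1])
E
```

```text
t: 32.23
tcp_pos: [0.613, -0.2378, 0.2276]
tool_rot: [0.25, 0.968, 0.0, -0.001]
force: [0.6, 0.6, -0.7]
finger_gap: 1.003
gripper_force: 0.0
wrist rim z 0.0760 centre [ 0.4786 -0.1636  0.0243] in paddle x 0.0377 y 0.0016
wrist rim z 0.0763 centre [ 0.5454 -0.2014  0.0239] in paddle x -0.0391 y 0.0022
wrist rim z 0.0762 centre [ 0.6131 -0.2387  0.024 ] in paddle x -0.1164 y 0.0020
```

View pics/s2.png

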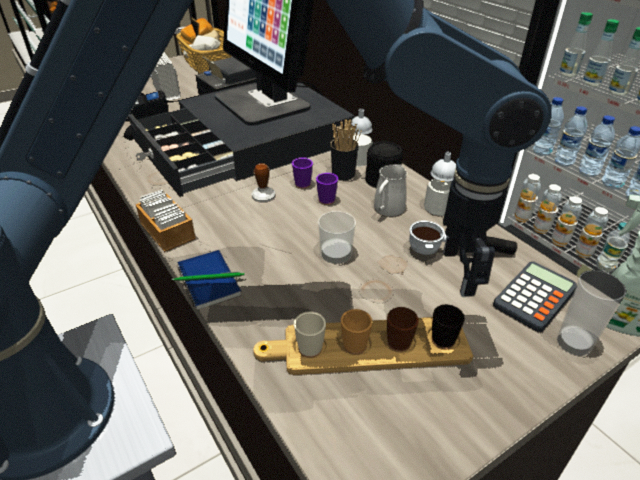

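Side view: cream (310,335), caramel (356,331), chestnut (402,328) and near-black (447,326) all stand upright in order from the handle (265,350). The tumbler (337,238) and tamper (263,182) haven't moved, and the gripper is clear.

```bash
python3 -c "
from station import manip
print(manip.sign_off())"
```

```text
the job is handed in; nothing more can be done
None
```

The job is handed in: all four cups stand upright in their wells in order (cream, caramel, chestnut, near-black from the handle), each about 2 mm or less off centre, with the tumbler and tamper untouched; the sign-off gave no verdict.

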